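# Find the high spot of a bent wheel with the dial gauge

## Task

Push the dial gauge along its slide until its sprung plunger presses on the rim of the bent scooter wheel, about half way into its travel, then turn the wheel by its crank to find its one highest spot (there is also a lower bump elsewhere on the rim, so look all the way round). Leave the wheel let go and still with that highest spot under the plunger, which must still be pressing on the rim. Be gentle: never drive the plunger to the end of its travel, do not force the crank, and leave the other things on the bench where they are.

Things in the scene. Friction and masses are not known exactly. Their poses are not given: they have to be found in the camera images.
- stand: Steel base plate of the truing stand, 150 x 320 x 12 mm, fixed. Origin: on the bench, below the wheel's axis. Its y axis points from the wheel's axis along the gauge's slide (plate from y = -85 to +235 mm), z up. The gauge on the slide faces along -y to the wheel's axis.
- wheel_axis (a point): Point on the wheel's vertical axis, 63.5 mm above the bench, on top of the crank's hub. The aluminium wheel lies flat, rim 30 to 54 mm above the bench, bent out of round: the radius from this axis varies smoothly from about 52 to 59 mm, with one highest spot (59 mm) and, over 1.5 rad away, a bump about 2 mm lower. Where they lie differs every time and is only found by gauging.
- crank: Steel crank arm on the wheel (18 mm wide, top 62.5 mm above the bench). Origin: on the wheel's axis at bench level; its x axis points to the handle. Wheel and crank turn as one, endlessly either way, against a friction of about 0.1 N m, and stay where left. Its angle has no fixed relation to the bend.
- crank_top (a point): Centre of the top of the crank's upright black handle, a 16 mm round grip that spins freely on its pin, 38 mm out from the wheel's axis, 65 to 101 mm above the bench. 3 to 5 N turn the wheel, so it can be led round the whole circle with the hand kept at one orientation.
- post_top (a point): Centre of the top of the upright steel post (14 mm thick, top 89 mm above the bench, free above the dial's 53 mm) on the gauge's carriage, 95 mm behind the plunger's free tip. Grip or push it to slide the carriage; the slide has a stiff friction of about 6 N and stays where it is left.
- carriage (a joint): How far the gauge's carriage has been slid towards the wheel (m): 0 fully back, 0.042 at its front stop. At 0 the free plunger tip is 82 mm from the wheel's axis and the post is 177 mm from it.
- plunger: Steel gauge plunger with an 8 mm ball tip, 42 mm above the bench, sprung outwards along the stand's -y. Origin: the foremost point of the tip, which touches the rim: its horizontal distance from the wheel's axis is the rim's radius while it presses. It takes 0.8 N at first, 3.4 N when fully in (16 mm, 0.16 N per mm).
- needle (a joint): Reading of the round dial (52 mm across, face up, 53 mm above the bench, white, black needle): needle angle (rad), 0 with the plunger free and the needle pointing away from the wheel, growing clockwise seen from above by 0.35 rad per mm of plunger travel; 5.6 rad when fully in (16 mm). 17 ticks 0.35 rad apart mark 0 to 16 mm.
- bearing: Loose ball bearing, 22 mm wide, 7 mm thick, lying on the base plate beside the gauge; to be left alone. Origin: centre of its underside.
- bushing: Loose brass bushing, 16 mm wide, 14 mm tall, on the base plate beside the gauge; to be left alone. Origin: centre of its underside.
- spanner: Loose 150 mm spanner lying beside the stand; to be left alone.
- grease_jar: Small clear jar, 44 mm wide, 45 mm tall, beside the stand; to be left alone. Origin: centre of its underside.
- screwdriver: Screwdriver, 170 mm, on the bench; to be left alone.
- solder_spool: Spool, 60 mm wide, 36 mm tall; to be left alone. Origin: centre of its underside.
- phone: Black phone lying flat, 150 x 72 x 9 mm; to be left alone. Origin: centre of its underside.
- flux_bottle: Clear bottle, 40 mm wide, 100 mm tall; to be left alone. Origin: centre of its underside.

How it is judged (in metres and radians):
On the way, in this order (a step that is already met when the one before it is completed fails the run):
1. the plunger presses on the rim (at least 1 mm in) (value of joint needle above 0.35 rad and contact force between plunger and anything else above 0.5 N), for 0.2 s.
2. the highest spot has been brought under the pressing plunger (all of step 1 and horizontal distance between wheel_axis and plunger above 0.0581 m), for 0.2 s.
At the end, for the whole second after the job is handed in: The wheel is still, with its highest spot under the plunger (plunger tip at least 58.1 mm from the wheel's axis, that is within some 0.7 mm of the highest reading, some 30 degrees either side), and the plunger presses on the rim with at least 0.5 N, between 1 mm and 15.7 mm into its travel (all of step 2 and value of joint needle below 5.5 rad and velocity of joint needle between -0.1 and 0.1 rad/s and angular speed of crank below 0.1 rad/s); the robot touches nothing.
It fails at once if the plunger is driven to the end of its travel (more than 7 N on its tip) (contact force between plunger and anything else above 7 N).
It fails at once if the crank is forced (more than 80 N between fingers and crank) (contact force between the fingers and crank above 80 N).
It fails at once if another thing on the bench is moved by more than 30 mm (distance of any of bearing, bushing, spanner, grease_jar, screwdriver, solder_spool, phone, flux_bottle from where it was at the start of the episode above 0.03 m).
It also fails if it takes over 58 s, if anything falls off the work surface, if the arm or the gripper's body presses on something with over 40 N, if the wrist force passes 120 N, or if a joint passes its speed limit or range.

## Robot

A 6-joint arm with a two-finger parallel gripper is mounted at the origin on the work surface. World frame = base frame: x ahead of the robot, y to its left, z up, the work surface at z = 0. Lengths are in mm, angles in rad, forces in N, time in s.
With the tool pointing down it reaches from about 350 to 975 mm from the base axis. Payload 4.9 kg.
Tool frame: the origin (TCP) lies midway between the tips of the shut fingers; the grasp point (between the pads) lies 19 mm behind it (bot.grip_depth is the distance from the TCP to the grasp point, in mm); z points along the fingers, y is the line along which they close (so a half turn about z gives the same grasp; the last joint's range is limited). The gripper opens to 85 mm and grips with 20 to 120 N. Pads are 22 mm wide; open, the fingers measure 114 mm over their backs; the gripper's body (76 mm by 85 mm) begins 54 mm behind the grasp point. The pads swing forward as they close: fully open they stand 13 mm farther back than shut.
Start: joints at [-1.378, 0.053, 1.613, -0, 1.476, -0.119], TCP at [191.727, -594.846, 231.304] pointing down, gripper open.
Joint ranges: [-3.01, 3.01], [-1.01, 2.22], [0.06, 2.58], [-1.02, 4.17], [0.09, 2.62], [-3.14, 3.14]. Speed limits (rad/s): [2.57, 2.57, 3.14, 3.14, 3.14, 3.14].

## Interface

Orientations are given as [roll, pitch, yaw] about the fixed x, y, z axes, in that order (R = Rz(yaw) Ry(pitch) Rx(roll)).
In Python, from rig import bot, read_camera, camera_model gives the robot as it stands. Calls block until the motion is done:
- bot.goto(position, orientation): joint-space move of the TCP to a pose.
- bot.line_to(position, feed=150, ori=None): straight line of the TCP; ori=None keeps the orientation; feed is the mean speed in mm/s.
- bot.goto_joints(angles): joint-space move.
- bot.command_gripper(opening, force=None): finger opening in mm; force is the grip in N (None keeps the last); returns when the fingers have stopped.
- bot.hold(seconds).
- bot.solve_ik(position, orientation): joint angles nearest the present ones, or None.
- bot.read_state(): the state.
- read_camera(name): name is "scene" or "top" or "wrist"; returns the picture (420x560x3 uint8, blue, green, red); there is no depth.
- camera_model(name): a dict with "fovy" (degrees; the focal length in pixels is half the picture's height over the tangent of half this angle, whatever the lens; pixels are square), "cx", "cy" (the principal point, pixels), "T" (4x4, takes a point from camera to world coordinates). Camera axes: x right, y down, z forward; pixel columns grow to the right and rows downward; lengths in mm; the calibration is good to about 2 mm. A picture is of the moment at which its call begins: read the wrist's pose just before it. camera_model takes no time and is no camera call; for the wrist camera it gives the pose at the moment of the call.
A pose or a line that the arm cannot do raises bot.IKError and nothing moves.
- bot.close_job(): hands the job in; it is judged then, once.
The state is a dict: "clock": time; "joints": joint angles; "dq": joint speeds; "tau": joint torques, N m; "ee_pos": TCP position; "tool_rot": TCP orientation; "contact_force": force on the tool from outside, world axes, zero at the start; "torque": the same for the moment, N m; "finger_gap": finger opening in mm; "grasp_force": force on a finger pad.
Only numpy, scipy, OpenCV 4.12 (cv2) and the standard library are available. Lean on these libraries where they do the work, as an engineer would, in place of code of your own. Each camera call takes 0.05 s, during which the arm holds its last target. There are 200 camera calls.

## Working session

There is one attempt and no reset: what is moved stays moved. The work goes in short steps, each a Python script; the robot and the scene stay as the last script left them, time stands still between calls to the robot, and variables do not carry over. Pictures are saved under pics/ and viewed, at most 10 in all, crops included, and the job is handed in when it is done.

```bash
mkdir -p pics; ls; python3 - <<'E'
from rig import bot, read_camera, camera_model
import cv2,numpy as np
a=read_camera("scene");b=read_camera("top")
cv2.imwrite("pics/s.png",a);cv2.imwrite("pics/t.png",b)
for n in("scene","top","wrist"):
    m=camera_model(n);print(n,m["fovy"],m["cx"],m["cy"],np.round(m["T"],3).tolist())
s=bot.read_state();print(s["clock"],s["tool_rot"])
E
```

```text
pics
scene 54.30883336747261 280.2790129296589 204.7789882669693 [[0.698, 0.587, -0.41, 972.104], [0.716, -0.58, 0.389, -431.235], [-0.01, -0.565, -0.825, 980.084], [0.0, 0.0, 0.0, 1.0]]
top 52.93509457837353 277.0542620562386 207.91700720725197 [[0.005, -0.997, 0.076, 438.659], [-1.0, -0.005, -0.005, 26.222], [0.005, -0.076, -0.997, 1196.177], [0.0, 0.0, 0.0, 1.0]]
wrist 68.15001957650568 280.06719730478926 206.9442967556787 [[0.306, -0.905, -0.296, 267.275], [-0.952, -0.292, -0.093, -570.315], [-0.002, 0.31, -0.951, 374.223], [0.0, 0.0, 0.0, 1.0]]
0.1 [-3.13973607e+00 -2.31303114e-04  3.11790535e-01]
```

View pics/t.png

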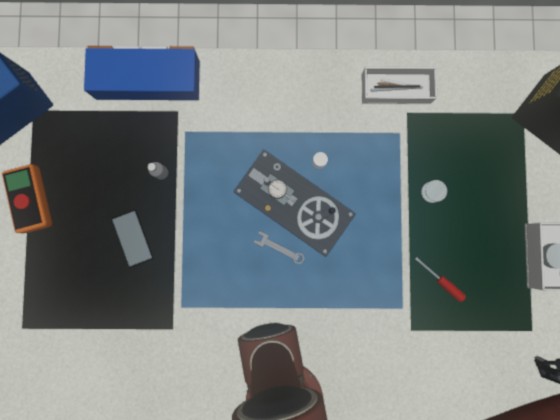

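View pics/s.png

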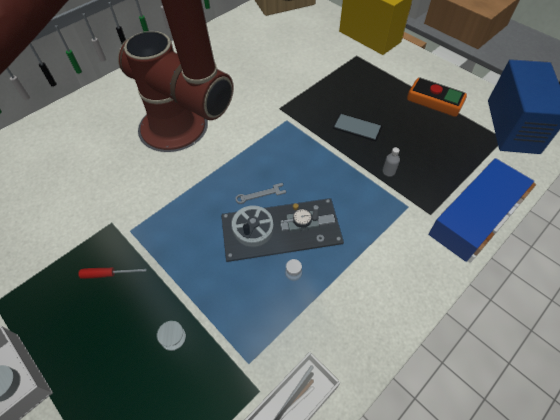

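```bash
cat > h.py <<'E'
from rig import bot, read_camera, camera_model
import cv2,numpy as np
PI=np.pi
def ray(m,uv,z):
    f=210/np.tan(np.radians(m["fovy"]/2)); T=np.array(m["T"])
    d=T[:3,:3]@np.array([(uv[0]-m["cx"])/f,(uv[1]-m["cy"])/f,1]); o=T[:3,3]
    return (o+d*(z-o[2])/d[2])
def pix(m,p):
    f=210/np.tan(np.radians(m["fovy"]/2)); T=np.array(m["T"])
    c=T[:3,:3].T@(np.array(p)-T[:3,3]); return np.array([m["cx"]+f*c[0]/c[2],m["cy"]+f*c[1]/c[2]])
def rectify(img,m,org,yaw,z,xr,yr,s):
    """top-down picture of plane z in stand frame; columns stand x (xr), rows stand y descending (yr); s px/mm"""
    c,n=np.cos(yaw),np.sin(yaw); ex=np.array([n,-c]);ey=np.array([c,n])
    src=[];dst=[]
    for x in xr:
        for y in yr:
            p=np.array(org)[:2]+ex*x+ey*y; src.append(pix(m,[*p,z])); dst.append([(x-xr[0])*s,(yr[1]-y)*s])
    H=cv2.getPerspectiveTransform(np.float32(src),np.float32(dst))
    return cv2.warpPerspective(img,H,(int((xr[1]-xr[0])*s),int((yr[1]-yr[0])*s)))
E
python3 - <<'E'
from h import *
m=camera_model("top")
w=ray(m,(318,216),54);d=ray(m,(278,189),53)
v=(d-w)[:2];yaw=np.arctan2(v[1],v[0]);print(w,d,yaw)
e=np.array([np.cos(yaw),np.sin(yaw)])
p=w[:2]+e*51
bot.goto([*p,260],[PI,0,yaw])
m=camera_model("wrist");a=read_camera("wrist");cv2.imwrite("pics/w1.png",a)
np.save("w1T.npy",m,allow_pickle=True);print(bot.read_state()["clock"],bot.read_state()["joints"])
E
```

```text
[504.83626661 -90.46906128  54.        ] [578.09290963  18.3986171   53.        ] 0.9784933859264203
2.45 [-2.30373376e-01 -1.78022603e-01  1.78591514e+00 -1.52921235e-04
  1.53384944e+00  3.63186828e-01]
```

View pics/w1.png

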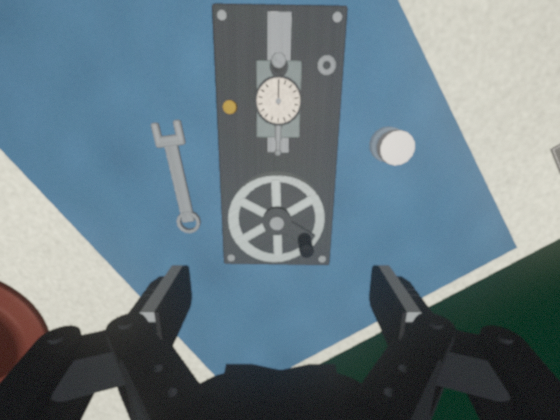

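```bash
python3 - <<'E'
from h import *
a=cv2.imread("pics/w1.png")
c=np.hstack([cv2.resize(a[165:275,220:340],None,fx=3.3,fy=3.3,interpolation=2),cv2.resize(a[45:155,220:340],None,fx=3.3,fy=3.3,interpolation=2)])
cv2.imwrite("pics/c1.png",c);print(c.shape)
E
```

```text
(363, 792, 3)
```

View pics/c1.png

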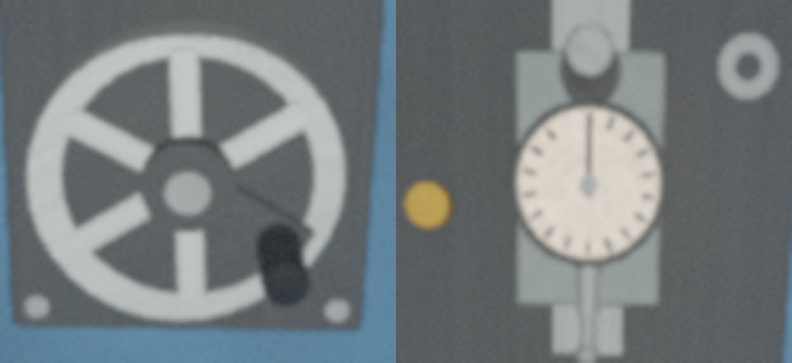

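```bash
python3 - <<'E'
from h import *
m=np.load("w1T.npy",allow_pickle=True).item()
a=cv2.imread("pics/w1.png")
A=ray(m,(276.7,223.5),63.5);H=ray(m,(307.3,251.4),101);P=ray(m,(278.8,60.2),89);D=ray(m,(278.2,100.8),53)
e=(P-A)[:2];yaw=np.arctan2(e[1],e[0])
print(A,H,P,D,"post dist",np.linalg.norm(e),"handle r",np.linalg.norm((H-A)[:2]),yaw,np.arctan2(*(D-A)[1::-1]))
g=a.min(2);k=np.zeros_like(g);k[165:275,222:332]=(g[165:275,222:332]>125)
n,l,st,_=cv2.connectedComponentsWithStats(k);i=1+st[1:,4].argmax();print(st[i])
c=max(cv2.findContours((l==i).astype(np.uint8),0,1)[0],key=cv2.contourArea)[:,0]
pts=np.array([ray(m,p,54) for p in c])-A
r=np.hypot(pts[:,0],pts[:,1]);t=(np.degrees(np.arctan2(pts[:,1],pts[:,0])-yaw))%360
for q in range(0,360,20):
    s=np.abs((t-q+180)%360-180)<8; print(q,round(np.median(r[s]),1) if s.any() else None,end="; ")
E
```

```text
[500.58855074 -89.87336819  63.5       ] [ 518.30553986 -123.13721297  101.        ] [598.85512408  50.69676792  89.        ] [578.55975421  22.13886755  53.        ] post dist 171.51175645338566 handle r 37.687863739295985 0.9607033581275529 0.9626957005975464
[ 228  175   97   88 3465]
0 43.1; 20 48.0; 40 47.7; 60 45.2; 80 47.1; 100 45.9; 120 44.3; 140 56.7; 160 55.6; 180 42.7; 200 43.9; 220 47.8; 240 53.1; 260 55.8; 280 56.7; 300 39.8; 320 43.7; 340 56.3;
```

```bash
python3 - <<'E'
from h import *
m=np.load("w1T.npy",allow_pickle=True).item()
a=cv2.imread("pics/w1.png");yaw=.961
A=ray(m,(276.7,223.5),63.5)
g=a.min(2).astype(float)
# subpixel outer edge along radial rays at z=54 : outermost crossing of 120
for q in range(0,360,15):
    th=np.radians(q)+yaw; rr=np.arange(64,44,-.25)
    v=[]
    for r in rr:
        p=pix(m,[A[0]+r*np.cos(th),A[1]+r*np.sin(th),54]).astype(np.float32)
        v.append(cv2.getRectSubPix(g.astype(np.float32),(1,1),(float(p[0]),float(p[1])))[0,0])
    v=np.array(v);i=np.argmax(v>125);print(q,rr[i],int(v[0]),end="; ")
E
```

```text
0 56.5 91; 15 57.0 92; 30 58.0 92; 45 58.75 90; 60 59.0 88; 75 59.5 92; 90 59.5 87; 105 59.5 92; 120 59.0 89; 135 58.25 89; 150 57.5 90; 165 56.75 99; 180 55.5 98; 195 54.5 96; 210 53.75 90; 225 64.0 80; 240 55.75 89; 255 56.5 90; 270 57.25 90; 285 57.5 88; 300 57.75 93; 315 58.0 93; 330 57.5 93; 345 57.25 92;
```

```bash
python3 - <<'E'
from h import *
yaw=.9615;e=np.array([np.cos(yaw),np.sin(yaw)]);P=np.array([598.9,50.7]);o=[PI,0,yaw]
bot.command_gripper(45,30)
bot.goto([*P,110],o); bot.line_to([*P,64],feed=80)
bot.command_gripper(0,30); s=bot.read_state();print(s["clock"],s["finger_gap"],s["contact_force"],s["ee_pos"])
q=P-29*e
bot.line_to([*q,64],feed=25); s=bot.read_state();print(s["clock"],s["contact_force"],s["ee_pos"])
bot.command_gripper(45); bot.line_to([*q,115],feed=120)
A=np.array([500.6,-89.9]); p=A+e*51
bot.goto([*p,230],o)
m=camera_model("wrist");a=read_camera("wrist");cv2.imwrite("pics/w2.png",a);np.save("w2T.npy",m,allow_pickle=True)
c=cv2.resize(a[40:290,180:380],None,fx=2.4,fy=2.4,interpolation=2);cv2.imwrite("pics/c2.png",c)
print(bot.read_state()["clock"])
E
```

```text
4.8167 12.682053028699404 [-3.86502179  2.1371617   5.9567931 ] [598.79091368  51.18145704  64.79542268]
6.125 [1.05736314 7.70484022 2.87764272] [583.39733559  29.04427964  64.85197119]
7.8
```

View pics/c2.png

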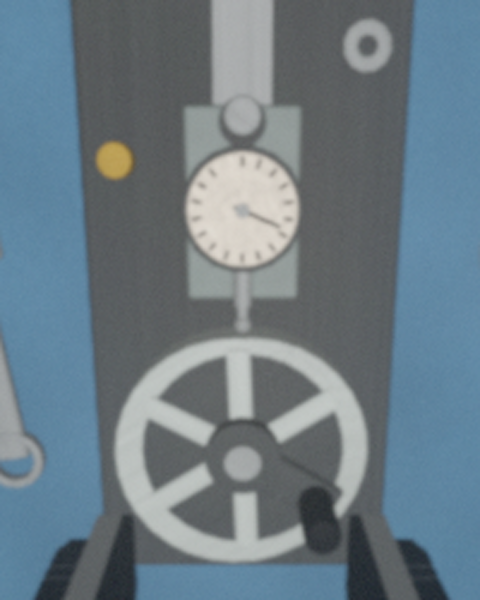

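```bash
python3 - <<'E'
from h import *
m=np.load("w2T.npy",allow_pickle=True).item()
A=ray(m,(281.25,233.3),63.5);H=ray(m,(314.2,262.5),101);D=ray(m,(280.8,127.5),53);P=ray(m,(281,88.8),89)
yaw=.9615;e=np.array([np.cos(yaw),np.sin(yaw)])
print(A,H,D,np.linalg.norm((H-A)[:2]),(D-A)[:2]@e,np.linalg.norm((P-A)[:2]))
A=(A+[500.6,-89.9,63.5])/2; H=(H+[518.3,-123.1,101])/2
pit=-np.radians(25);o=[PI,pit,yaw];off=8*e
th=np.arctan2(*(H-A)[1::-1]);print("theta",th)
h=A[:2]+38*np.array([np.cos(th),np.sin(th)])
for k in range(0,360,30):
    if bot.solve_ik([*(A[:2]+38*np.array([np.cos(th+k/57.3),np.sin(th+k/57.3)])+off),77],o) is None: print("noik",k)
t=h+off
bot.goto([*t,125],o); bot.line_to([*t,77],feed=80)
s=bot.read_state();F0=s["contact_force"]
bot.command_gripper(0,20); s=bot.read_state();print(s["clock"],s["finger_gap"],F0,s["contact_force"],s["grasp_force"],s["ee_pos"],[*t,77])
m=camera_model("wrist");a=read_camera("wrist");cv2.imwrite("pics/w3.png",a)
r=rectify(a,m,D[:2],yaw,53,(-32,32),(-32,32),5);cv2.imwrite("pics/c3.png",np.hstack([cv2.resize(a,(427,320)),r]))
np.savez("st.npz",A=A,D=D,th=th,F0=F0);print(D)
E
```

```text
[500.44183451 -90.16213652  63.5       ] [ 518.23517759 -120.80354645  101.        ] [5.62897846e+02 2.02594355e-01 5.30000000e+01] 35.433022174708604 109.84666653432703 144.27600994106436
theta -1.063387947606377
9.5 15.392443056539076 [-0.09266729  1.0293915   0.30371129] [-3.79369555  3.34117422  3.86508112] 21.99384480714798 [ 523.23737862 -115.70695295   77.80868342] [np.float64(523.5639655999975), np.float64(-116.68291718520256), 77]
[5.62897846e+02 2.02594355e-01 5.30000000e+01]
```

View pics/c3.png

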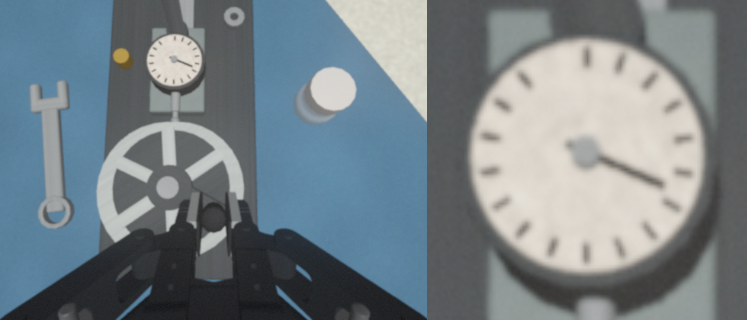

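```bash
cat >> h.py <<'E'
def needle(D,yaw,save=None):
    m=camera_model("wrist");a=read_camera("wrist")
    r=rectify(a,m,D[:2],yaw,53,(-36,36),(-36,36),5)
    if save: cv2.imwrite(save,r)
    g=cv2.GaussianBlur(r.min(2),(5,5),0)
    k=(g>130).astype(np.uint8)
    c=max(cv2.findContours(k,cv2.RETR_EXTERNAL,cv2.CHAIN_APPROX_NONE)[0],key=cv2.contourArea)
    (x,y),R=cv2.minEnclosingCircle(c)
    t=np.radians(np.arange(0,360,1.)); rr=np.arange(30,75,1.)
    X=(x+np.outer(np.sin(t),rr)).astype(np.float32);Y=(y-np.outer(np.cos(t),rr)).astype(np.float32)
    v=cv2.remap(g,X,Y,cv2.INTER_LINEAR).astype(float).mean(1)
    w=np.clip(np.median(v)-v-0.4*(np.median(v)-v.min()),0,None)
    return float(np.angle((w*np.exp(1j*t)).sum())%(2*PI)), R/5, float(np.median(v)-v.min())
yaw=.9615;e=np.array([np.cos(yaw),np.sin(yaw)]);off=8*e;o=[PI,-np.radians(25),yaw]
class Crank:
    def __init__(s):
        z=np.load("st.npz");s.A=z["A"][:2];s.D=z["D"];s.th=float(z["th"]);s.F0=z["F0"];s.c=z["c"] if "c" in z else np.zeros(2)
    def step(s,d):
        s.th+=d;u=np.array([np.cos(s.th),np.sin(s.th)])
        bot.line_to([*(s.A+s.c+38*u+off),77],feed=70)
        F=(bot.read_state()["contact_force"]-s.F0)[:2]
        Fr=F@u; s.c=s.c+0.08*Fr*u
        np.savez("st.npz",A=s.A,D=s.D,th=s.th,F0=s.F0,c=s.c)
        return F,Fr
E
cat > run.py <<'E'
from h import *
import sys
n=int(sys.argv[1]);k=Crank();tot=0
for i in range(n):
    F,Fr=k.step(-np.radians(15)); nd,R,ct=needle(k.D,yaw,"pics/n.png")
    print(round(np.degrees(k.th)),"F",F.round(1),"Fr",round(Fr,1),"nd",round(nd,2),round(R,1),round(ct),"c",k.c.round(2),round(bot.read_state()["clock"],1))
    if np.hypot(*F)>30: print("HIGH");break
E
python3 run.py 3
```

```text
-76 F [-2.9  3.8] Fr -4.4 nd 2.14 23.7 92 c [-0.09  0.34] 9.9
-91 F [-2.6  5.7] Fr -5.6 nd 2.49 23.7 88 c [-0.08  0.79] 10.2
-106 F [-0.7  5.4] Fr -5.0 nd 2.86 23.8 80 c [0.03 1.18] 10.6
```

```bash
python3 run.py 21
```

```text
-121 F [1.8 4.5] Fr -4.8 nd 3.22 23.9 81 c [0.23 1.51] 10.9
-136 F [2.3 4.1] Fr -4.5 nd 3.54 23.9 85 c [0.49 1.76] 11.3
-151 F [2.7 0.9] Fr -2.8 nd 3.82 24.0 86 c [0.68 1.87] 11.6
-166 F [ 1.5 -1.3] Fr -1.2 nd 4.03 24.0 87 c [0.78 1.89] 11.9
-181 F [ 0.1 -1.4] Fr -0.1 nd 4.13 24.0 85 c [0.78 1.89] 12.3
-196 F [-1.  -0.2] Fr 0.9 nd 4.12 24.1 83 c [0.71 1.91] 12.6
-211 F [-0.3  0.2] Fr 0.4 nd 3.99 24.0 81 c [0.69 1.92] 13.0
-226 F [1.1 0.6] Fr -0.4 nd 3.79 24.0 76 c [0.71 1.9 ] 13.3
-241 F [2.  0.8] Fr -0.3 nd 3.48 23.9 72 c [0.72 1.88] 13.7
-256 F [3. 2.] Fr 1.2 nd 3.14 23.8 81 c [0.7  1.98] 14.0
-271 F [2.6 0.4] Fr 0.5 nd 2.86 23.8 77 c [0.7  2.02] 14.3
-286 F [ 2.2 -0.3] Fr 0.3 nd 3.11 23.7 76 c [0.7  2.04] 14.7
-301 F [ 1.2 -1.3] Fr -0.5 nd 3.29 23.8 72 c [0.68 2.  ] 15.0
-316 F [ 2.1 -0.1] Fr 1.5 nd 3.4 23.7 76 c [0.77 2.08] 15.4
-331 F [ 1.4 -1.6] Fr 0.5 nd 3.42 23.7 78 c [0.8 2.1] 15.7
-346 F [-0.2 -1.7] Fr -0.6 nd 3.34 23.7 81 c [0.75 2.09] 16.0
-361 F [ 0.5 -1.8] Fr 0.5 nd 3.17 23.7 81 c [0.79 2.09] 16.4
-376 F [-0.8 -2.4] Fr -0.1 nd 2.93 23.7 81 c [0.79 2.09] 16.7
-391 F [-0.7 -2.5] Fr 0.7 nd 2.63 23.7 76 c [0.84 2.06] 17.1
-406 F [-2.6 -1. ] Fr -1.1 nd 2.3 23.7 87 c [0.78 2.12] 17.4
-421 F [-1.4 -1.7] Fr 0.8 nd 1.95 23.7 92 c [0.81 2.07] 17.8
```

Full turn gauged: the highest spot reads 4.13 rad at crank −188°, and the second bump 3.42 rad at −331°. I'll go on to −548° (the same place as −188°) and let go.

```bash
python3 - <<'E'
from h import *
k=Crank();d=np.radians(-548.5)-k.th;n=9
for i in range(n):
    F,_=k.step(d/n)
    if np.hypot(*F)>30: print("HIGH",F);break
print(np.degrees(k.th),needle(k.D,yaw)[:1],F)
p=bot.read_state()["ee_pos"]
bot.command_gripper(40); print("open",needle(k.D,yaw)[:1])
bot.line_to([p[0],p[1],p[2]+60],feed=100)
bot.goto([*(k.A+e*30),230],[PI,0,yaw]); bot.hold(.3)
nd=needle(k.D,yaw,"pics/n2.png"); cv2.imwrite("pics/end.png",read_camera("wrist"))
s=bot.read_state();print(nd,s["clock"],s["contact_force"])
E
```

```text
-548.4999999999998 (4.139533714039194,) [-0.85444414 -0.45861498]
open (4.139598812373854,)
(4.09152858406075, 24.022624206542968, 48.66666666666666) 22.4333 [-0.08403706  0.50645859  0.42937104]
```

View pics/end.png

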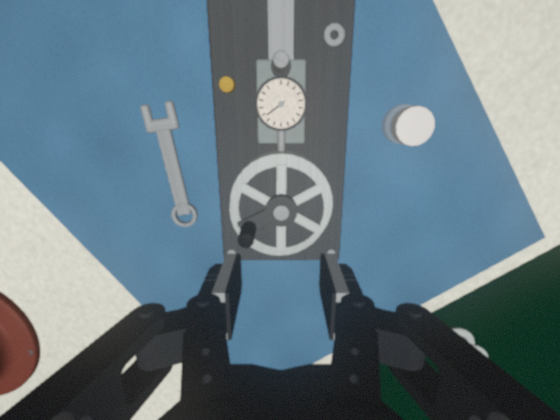

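The picture shows the dial needle (280,104) still at the peak reading of about 4.1 rad, the plunger on the rim at (281,150), the handle free at (246,232) and the other things where they were.

```bash
python3 -c "
from rig import bot
print(bot.close_job())"
```

```text
the job is handed in; nothing more can be done
None
```

The job is handed in, and its verdict was not shown: the wheel is let go and still with its highest spot under the pressing plunger (needle about 4.1 rad, roughly 12 mm in, against 3.4 rad on the lower bump), so at this spot it sits deeper than the half way asked for.

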